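# Clip a test specimen to its angle plate

## Robot

A 6-joint arm with a two-finger parallel gripper is mounted at the origin on a cart in front of the work surface, level with it; the furniture and walls round the work are solid. World frame = base frame: x ahead of the robot, y to its left, z up, the work surface at z = 0. Lengths are in m, angles in degrees, forces in N, time in s.
With the tool pointing down it reaches from about 0.375 to 0.9 m from the base axis. Payload 3.1 kg.
Tool frame: the origin (TCP) lies midway between the tips of the shut fingers; the grasp point (between the pads) lies bot.hold_point_z behind it (bot.hold_point_z is the distance from the TCP to the grasp point, in m); z points along the fingers, y is the direction in which the jaws open and shut (so a half turn about z gives the same grasp; the last joint's range is limited). The gripper opens to 87 mm and grips with 3 to 60 N. Pads are 19 mm wide; open, the fingers measure 117 mm over their backs; the gripper's body (75 mm by 190 mm) begins 51 mm behind the grasp point.
Start: joints at [60.991, 30.224, 82.088, -0, 67.689, -10.227], TCP at [0.201, 0.592, 0.223] pointing down, gripper open.
Joint ranges: [-176.69, 176.69], [-43.24, 126.21], [12.49, 139.97], [-82, 262], [0, 151.66], [-163.58, 163.58]. Speed limits (degrees/s): [159.86, 159.86, 180, 180, 180, 180].

## Interface

Orientations are given as a 3x3 rotation matrix whose columns are the frame's x, y, z axes.
In Python, from rig import bot, vision, order gives the robot as it stands. The module is installed in compiled form; this text tells all that it offers.
- The arm moves only by the tool move_arm, never from a script. Its argument "moves" is a list of rows, each an object of numbers: "hand": the finger opening in mm, from 0 to 87; "x", "y", "z": the shift along the tool's x, y, z in units of 25 mm (1.0 is 25 mm); "wx", "wy", "wz": the turn, a rotation vector about the tool's x, y, z in degrees. In form: [{"hand": .., "x": .., "y": .., "z": .., "wx": .., "wy": .., "wz": ..}, ...]. A call has 1 to 20 rows; each row shifts and turns the commanded pose from where the row before left it, along the tool's axes as they then stand; what a row does not reach is not made up. A row lasts 1/10 s, in which the tool goes at most 50 mm and 8.59 degrees, less where a joint would pass 70% of its speed; a pose out of reach is approached as far as the arm can. A call is refused whole if a number of a shift passes 1 or a number of a turn 8.59, either way. A call with a gripper value outside its range is refused whole. The fingers move at their own pace and stop on an object; the grip force is fixed at half the most. Time passes only in rows, so rows that do not move let the fingers close. It gives the time, the measured TCP pose, the force and the opening at its end, in the units of the state.
- bot.read_state(): the state, without advancing time (a new reading comes with each control period).
- vision.capture(name): name is "side" or "top"; returns a dict with "image" (400x640x3 uint8, red, green, blue), "z_map" (400x640 float32, m along the optical axis (not along the pixel's ray), 0 where there is no reading), "fx", "fy", "cx", "cy" (pixels), "pose" (4x4, takes a point from camera to world coordinates). Camera axes: x right, y down, z forward; pixel columns grow to the right and rows downward; lengths in m; the calibration is good to about 2 mm. A picture is of the moment at which its call begins.
- order.hand_in(): hands the job in, once; it reports no verdict.
The state is a dict: "time_s": time; "joint_positions": joint angles; "qvel": joint speeds; "tau": joint torques, N m; "position": TCP position; "tcp_rot": TCP orientation; "force": force on the tool from outside, world axes, zero at the start; "moment": the same for the moment, N m; "opening": opening from 0.0 (shut) to 1.0 (fully open).
Only numpy, scipy, OpenCV 4.12 (cv2) and the standard library are available. Lean on these libraries where they do the work, as an engineer would, in place of code of your own. Each camera call takes 0.05 s, during which the arm holds its last target.

## Task

A flat bright metal specimen plate, as high as the upright, stands loose against the upright of one of the two small angle plates. Take the spring clip by its two handle bars, squeeze it open, lower it well down over the top edge of the specimen and the upright behind it, about in the middle of the specimen, and let it close so that it clamps the specimen to the upright. Leave the clip sitting there upright by itself and the specimen standing in its place.

Things in the scene. Friction and masses are not known exactly. Their poses are not given: they have to be found in the camera images.
- clip: Loose steel spring clip like a big clothes peg, 92 mm high, 38 wide, 90 g, standing on its closed jaws. Origin on the axle, 48 mm above the jaw ends. y along the axle, z up to the handles, x across; both sides alike. Each handle ends in a round grip bar, 9 mm thick, 40 long along y, 40 mm above the origin at x = -24 or +24. The frame is that of the -x lever: squeezed, it leans by half the jaw angle.
- clip_jaw (a joint): Angle between the clip's levers (rad): 0 at rest, 57 mm over the bars, 8 mm between the jaw pads; squeezing the bars together opens it against a spring (about 4 N, rising to 7 N) to a stop at 0.72, 26 mm over the bars, 35 mm between the pads. The rubber pads are the lowest 18 mm; free depth from jaw ends up to the axle 42 mm. About 0.2 when closed on specimen and upright.
- specimen: Loose flat bright metal plate, 70 mm wide (y), 50 high (z), 8 thick (x), 120 g, fine ruled lines and two small holes on its front. It stands on edge on the base of angle_plate_1, in a groove between a low ledge and the upright, its back within 2 mm of the upright. Origin: centre of its underside, 10 mm above the worktop; top edge at 60 mm.
- angle_plate_1: Fixed dark steel angle plate that carries the specimen: base 70 x 90 x 10 mm, upright 90 wide (y), 7 thick (x = 8 to 15 mm), top 60 mm above the worktop. Origin: centre of the underside. The specimen is on the upright's -x side; both together 15 mm thick, centred at x = 7.5. A like plate near by holds only a small gauge block 12 wide, 35 high; the two may swap places.
There are look-alikes about, which are no part of the job. What is shaped like the specimen but red is not meant.

How it is judged:
By the outcome, as a careful person would: the job done as asked, in the order asked, and still so for the second after the job is handed in, with the robot touching nothing.
It also fails if it takes over 32 s, if anything falls off the work surface, if the arm or the gripper's body presses on something with over 40 N, if the wrist force passes 120 N, or if a joint passes its speed limit or range.

## Working session

There is one attempt and no reset: what is moved stays moved. The work goes in short steps, Python scripts to look and compute and a tool call to move; the robot and the scene stay as the last step left them, time stands still between calls to the robot, and variables do not carry over. Pictures are saved under pics/ and viewed, and the job is handed in when it is done.

Besides the shell and the picture viewer there is one more tool, called after ">>>" as name(argument=value, ...), one argument or row to a line, values as JSON. move_arm: Moves the arm, as the interface text tells. Its arguments: {"type":"object","properties":{"moves":{"type":"array"}},"required":["moves"]}

```bash
mkdir -p pics; python3 - <<'E'
from rig import bot, vision, order
import cv2,numpy as np
for n in("side","top"):
    c=vision.capture(n); cv2.imwrite(f"pics/{n}0.png",c["image"][:,:,::-1]); np.savez(f"{n}0.npz",**c)
    print(n,c["fx"],c["cx"],c["cy"]);print(np.round(c["pose"],4))
s=bot.read_state();print(s,bot.hold_point_z)
E
```

```text
side 396.8787798630452 320.3183857780055 197.66841204357561
[[ 0.9989 -0.022   0.0402  0.5836]
 [-0.0448 -0.6545  0.7548 -0.8142]
 [ 0.0097 -0.7558 -0.6548  0.6746]
 [ 0.      0.      0.      1.    ]]
top 418.20467665135465 320.5909867269867 199.13657061152628
[[ 0.0155 -0.9838  0.1786  0.4419]
 [-0.9997 -0.012   0.0205 -0.0879]
 [-0.018  -0.1789 -0.9837  0.8939]
 [ 0.      0.      0.      1.    ]]
{'time_s': 0.1, 'joint_positions': array([ 6.09911491e+01,  3.02739905e+01,  8.21478330e+01, -2.09033489e-04,
        6.76903242e+01, -1.02259052e+01]), 'qvel': array([-0.00778637, -0.03601686, -0.10403272,  0.02742804,  0.01049947,
        0.01229576]), 'tau': array([-1.90813425e-04, -4.40987456e+01, -1.77150929e+01,  6.34915754e-02,
        5.33531466e-02, -5.40097017e-05]), 'position': array([0.20087712, 0.59114987, 0.22167246]), 'tcp_rot': array([[-9.46745426e-01,  3.21981681e-01, -9.46252666e-04],
       [ 3.21982888e-01,  9.46743938e-01, -1.71342329e-03],
       [ 3.44168064e-04, -1.92685283e-03, -9.99998084e-01]]), 'force': array([ 0.4386125 ,  0.31932862, -0.01398849]), 'moment': array([-0.00441804,  0.02569285,  0.02569914]), 'opening': 0.999908936647068} 0.0187
```

View pics/side0.png

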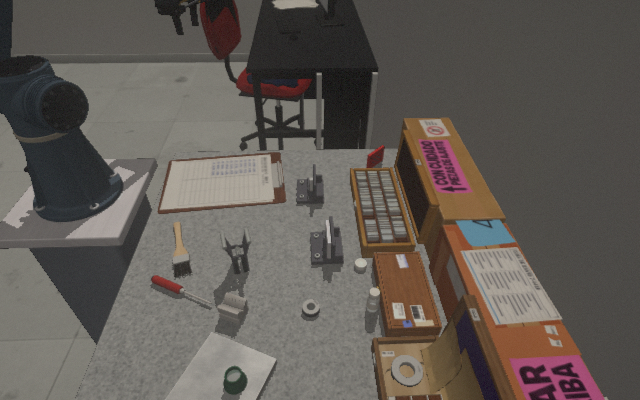

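View pics/top0.png

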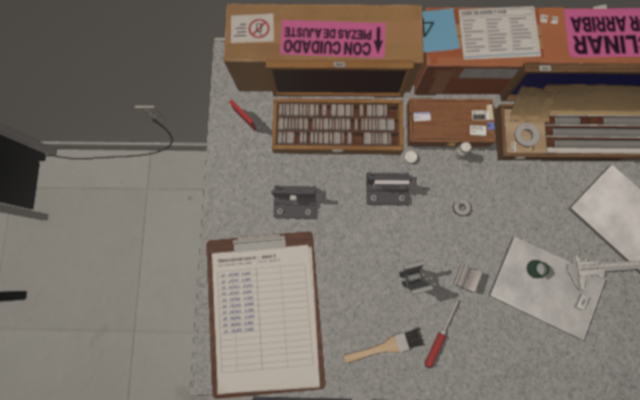

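The side view shows the clip near (237,250). There are two angle plates at (326,242) and (311,188), which are (389,187) and (295,201) in the top view. The (326,242) one seems to carry the bright plate. I'll enlarge both views to confirm.

```bash
python3 - <<'E'
import cv2,numpy as np
s=np.load("side0.npz")["image"][:,:,::-1];t=np.load("top0.npz")["image"][:,:,::-1]
f=lambda i,x,y,w,h:cv2.convertScaleAbs(cv2.resize(i[y:y+h,x:x+w],(400,300),interpolation=cv2.INTER_CUBIC),alpha=1.6)
cv2.imwrite("pics/crop0.png",np.vstack([np.hstack([f(s,290,205,80,60),f(s,200,215,80,60)]),np.hstack([f(t,350,160,80,60),f(t,380,250,80,60)])]))
E
```

```text
(no output)
```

View pics/crop0.png

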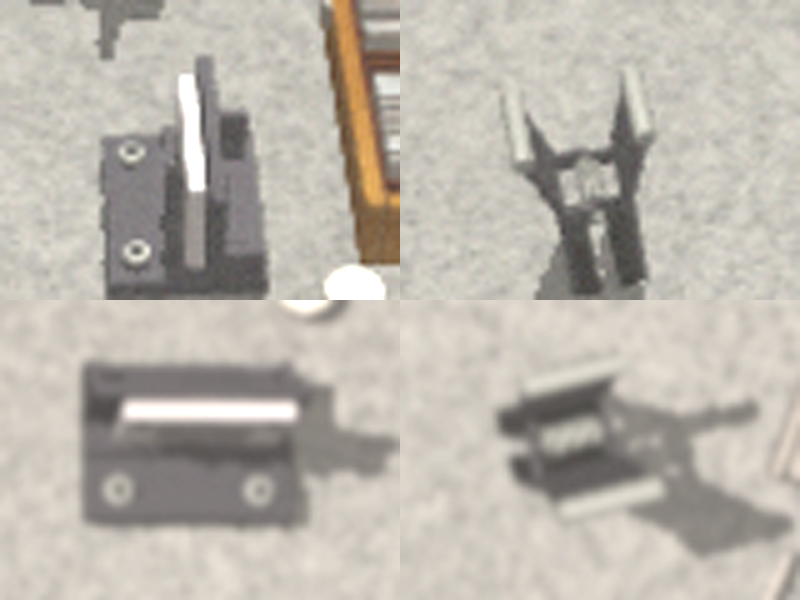

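The crop confirms the target. The bright plate stands on the ledge side of the upright of the plate at top (389,187); the other plate only holds a narrow block, and the red plate at (242,113) is a look-alike. The clip's light grip bars are at top (414,264)–(424,293). Next I'll measure them.

```bash
cat > h.py <<'E'
import numpy as np,cv2
def cloud(c):
    v,u=np.mgrid[0:400,0:640]; z=c["z_map"].astype(float)
    p=np.stack([(u-c["cx"])/c["fx"]*z,(v-c["cy"])/c["fy"]*z,z],-1)
    P=c["pose"]; w=p@P[:3,:3].T+P[:3,3]; w[z==0]=np.nan; return w
def ray(c,u,v,h):
    P=c["pose"]; d=P[:3,:3]@np.array([(u-c["cx"])/c["fx"],(v-c["cy"])/c["fy"],1.]); o=P[:3,3]
    return (o+d*(h-o[2])/d[2])
def proj(c,p):
    P=c["pose"]; q=P[:3,:3].T@(np.asarray(p)-P[:3,3]); return q[0]/q[2]*c["fx"]+c["cx"],q[1]/q[2]*c["fy"]+c["cy"]
def blobs(c,roi,thr,h,amin=8,sub=True):
    x,y,w,hh=roi; im=c["image"][y:y+hh,x:x+w].min(2)
    m=(im>thr).astype(np.uint8); n,l,st,ce=cv2.connectedComponentsWithStats(m)
    for i in range(1,n):
        if st[i,4]<amin: continue
        vv,uu=np.where(l==i); r=cv2.minAreaRect(np.c_[uu,vv].astype(np.float32))
        bp=cv2.boxPoints(r)+[x,y]
        e=sorted([(bp[0]+bp[1])/2,(bp[2]+bp[3])/2,(bp[1]+bp[2])/2,(bp[3]+bp[0])/2],key=lambda q:0)
        L=[np.linalg.norm(e[0]-e[1]),np.linalg.norm(e[2]-e[3])]; a,b=(e[0],e[1]) if L[0]>L[1] else (e[2],e[3])
        print(st[i,4],"c",np.round(ce[i]+[x,y],1),"w",np.round(ray(c,*(ce[i]+[x,y]),h)[:2],4),"ends",np.round(ray(c,*a,h)[:2],4),np.round(ray(c,*b,h)[:2],4),"short",round(min(L),1))
E
python3 - <<'E'
from h import *
T=dict(np.load("top0.npz"));S=dict(np.load("side0.npz"))
for nm,c,roi in(("top",T,(395,255,45,45)),("side",S,(215,222,40,50))):
    W=cloud(c); x,y,w,h=roi; p=W[y:y+h,x:x+w].reshape(-1,3); g=p[(p[:,2]>.075)]
    print(nm,len(g),np.nanmax(p[:,2]),np.round(g[:60:1],3).tolist() if 0 else np.round([g.min(0),g.max(0),g.mean(0)],4).tolist())
    print(np.round(g[::3],3).tolist())
for thr in(95,110,125): print(thr);blobs(T,(395,255,45,45),thr,.09)
print(T["image"][255:300:4,400:436:4].min(2))
for thr in (130,170,200):print("spec",thr);blobs(T,(360,165,60,45),thr,.06);
for nm,c,roi in(("top",T,(360,165,60,45)),("side",S,(305,210,40,60))):
    W=cloud(c); x,y,w,h=roi; p=W[y:y+h,x:x+w].reshape(-1,3); g=p[(p[:,2]>.053)]
    print(nm,len(g),np.round([g.min(0),g.max(0),g.mean(0)],4).tolist())
    r=cv2.minAreaRect((g[:,:2]*1000).astype(np.float32));print(r)
E
```

```text
top 245 0.09554915913109685 [[0.4097, -0.282, 0.0753], [0.4729, -0.2301, 0.0955], [0.4391, -0.2562, 0.0891]]
[[0.473, -0.267, 0.091], [0.471, -0.264, 0.088], [0.471, -0.268, 0.095], [0.469, -0.257, 0.091], [0.469, -0.263, 0.089], [0.469, -0.269, 0.091], [0.467, -0.25, 0.089], [0.467, -0.255, 0.092], [0.467, -0.261, 0.089], [0.467, -0.267, 0.09], [0.465, -0.241, 0.089], [0.465, -0.246, 0.093], [0.465, -0.251, 0.092], [0.465, -0.257, 0.092], [0.465, -0.262, 0.093], [0.466, -0.269, 0.089], [0.463, -0.235, 0.091], [0.463, -0.24, 0.093], [0.463, -0.245, 0.095], [0.463, -0.252, 0.091], [0.463, -0.257, 0.093], [0.464, -0.263, 0.089], [0.461, -0.232, 0.093], [0.461, -0.238, 0.092], [0.461, -0.244, 0.092], [0.461, -0.25, 0.091], [0.462, -0.256, 0.087], [0.459, -0.23, 0.095], [0.459, -0.236, 0.092], [0.459, -0.242, 0.092], [0.46, -0.248, 0.088], [0.46, -0.256, 0.076], [0.457, -0.232, 0.092], [0.458, -0.238, 0.091], [0.458, -0.245, 0.087], [0.456, -0.232, 0.081], [0.456, -0.237, 0.087], [0.454, -0.235, 0.079], [0.426, -0.272, 0.078], [0.426, -0.278, 0.08], [0.424, -0.267, 0.077], [0.425, -0.272
[... 4100 characters left out ...]
  88  87]
 [120  50  62  51  56  59  59  70  86]
 [127  99  70  60  65  81 107 123 107]
 [121 120 116 116 129 124 113  88  80]
 [123 120 127 115 116 128 128 119  98]
 [125 122 126 123 121 121 129 121 130]]
spec 130
102 c [391.5 182. ] w [ 0.6305 -0.2143] ends [ 0.6309 -0.2478] [ 0.6301 -0.1808] short 2.0
spec 170
spec 200
top 315 [[0.6264, -0.2564, 0.0531], [0.6434, -0.1668, 0.0633], [0.6347, -0.212, 0.0591]]
((634.876953125, -211.54420471191406), (89.58136749267578, 16.91724967956543), 89.8277816772461)
side 204 [[0.629, -0.2577, 0.0532], [0.6454, -0.1682, 0.0631], [0.6375, -0.2185, 0.0598]]
((637.141357421875, -212.9375762939453), (16.340953826904297, 89.54938507080078), 0.095318503677845)
```

The two cameras agree to about 1.5 mm:

| Item | Position (m) | Yaw |
|---|---|---|
| Clip | (0.442, -0.257) | about 14.8° |
| Upright and specimen sandwich | x ≈ 0.636 | about 0° |
| Specimen middle | y ≈ -0.215 | – |

Next I'll check clearances and work out the travel.

```bash
cat >> h.py <<'E'
def plan(s,pos,yaw):
    R=s["tcp_rot"]; d=R.T@(np.asarray(pos)-s["position"])
    y0=np.degrees(np.arctan2(R[1,1],R[0,1])); 
    a=np.radians(yaw); Rt=np.c_[[-np.sin(a),np.cos(a),0],[np.cos(a),np.sin(a),0],[0,0,-1.]]
    rv=cv2.Rodrigues(R.T@Rt)[0].ravel()
    print("yaw",round(y0,2),"rotvec deg",np.round(np.degrees(rv),2),"shift units (tool axes now)",np.round(d/.025,2),"after turn",np.round(Rt.T@(np.asarray(pos)-s["position"])/.025,2))
E
python3 - <<'E'
from h import *
from rig import bot
W=np.vstack([cloud(dict(np.load(f"{n}0.npz"))).reshape(-1,3) for n in("top","side")])
for x0 in np.arange(.5,.8,.03):
    m=[W[(W[:,0]>=x0)&(W[:,0]<x0+.03)&(W[:,1]>a)&(W[:,1]<a+.06)][:,2] for a in(-.4,-.34,-.28,-.22,-.16,-.1)]
    print(round(x0,2),[round(float(np.nanmax(q)),3) if len(q) else None for q in m])
s=bot.read_state()
plan(s,(.5,.15,.22),15);s["position"]=np.array([.5,.15,.22]);plan(s,(.442,-.257,.13),15)
E
```

```text
0.5 [0.004, 0.004, 0.005, 0.004, 0.004, 0.008]
0.53 [0.005, 0.004, 0.004, 0.004, 0.005, 0.005]
0.56 [0.016, 0.005, 0.005, 0.005, 0.006, 0.017]
0.59 [0.016, 0.005, 0.017, 0.017, 0.005, 0.063]
0.62 [0.004, 0.005, 0.063, 0.063, 0.004, 0.028]
0.65 [0.004, 0.004, 0.029, 0.029, 0.004, 0.004]
0.68 [0.055, 0.004, 0.043, 0.044, 0.044, 0.042]
0.71 [0.057, 0.04, 0.043, 0.043, 0.043, 0.043]
0.74 [0.04, 0.04, 0.043, 0.043, 0.042, 0.043]
0.77 [0.041, 0.041, 0.043, 0.043, 0.043, 0.042]
0.8 [0.042, 0.041, 0.158, 0.159, 0.16, 0.159]
yaw 71.22 rotvec deg [-1.100e-01  4.000e-02  5.622e+01] shift units (tool axes now) [-17.01 -12.85   0.09] after turn [-20.14   6.99   0.07]
yaw 71.22 rotvec deg [-1.100e-01  4.000e-02  5.622e+01] shift units (tool axes now) [ -3.05 -16.15   3.63] after turn [-15.12  -6.45   3.6 ]
```

>>> move_arm(
  moves=[
    {"hand": 87, "wz": 8},
    {"hand": 87, "wz": 8},
    {"hand": 87, "wz": 8},
    {"hand": 87, "wz": 8},
    {"hand": 87, "wz": 8},
    {"hand": 87, "wz": 8},
    {"hand": 87, "wz": 8.2},
  ],
)

```text
schema error: expected keys hand, x, y, z, wx, wy, wz
```

>>> move_arm(
  moves=[
    {"hand": 87, "x": -1, "y": 0.35},
    {"hand": 87, "x": -1, "y": 0.35},
    {"hand": 87, "x": -1, "y": 0.35},
    {"hand": 87, "x": -1, "y": 0.35},
    {"hand": 87, "x": -1, "y": 0.35},
    {"hand": 87, "x": -1, "y": 0.35},
    {"hand": 87, "x": -1, "y": 0.35},
    {"hand": 87, "x": -1, "y": 0.35},
    {"hand": 87, "x": -1, "y": 0.35},
    {"hand": 87, "x": -1, "y": 0.35},
    {"hand": 87, "x": -1, "y": 0.35},
    {"hand": 87, "x": -1, "y": 0.35},
    {"hand": 87, "x": -1, "y": 0.35},
    {"hand": 87, "x": -1, "y": 0.35},
    {"hand": 87, "x": -1, "y": 0.35},
    {"hand": 87, "x": -1, "y": 0.35},
    {"hand": 87, "x": -1, "y": 0.35},
    {"hand": 87, "x": -1, "y": 0.35},
    {"hand": 87, "x": -1, "y": 0.35},
    {"hand": 87, "x": -1, "y": 0.35},
  ],
)

```text
schema error: expected keys hand, x, y, z, wx, wy, wz
```

>>> move_arm(
  moves=[
    {"hand": 87, "x": -1, "y": -0.43},
    {"hand": 87, "x": -1, "y": -0.43},
    {"hand": 87, "x": -1, "y": -0.43},
    {"hand": 87, "x": -1, "y": -0.43},
    {"hand": 87, "x": -1, "y": -0.43},
    {"hand": 87, "x": -1, "y": -0.43},
    {"hand": 87, "x": -1, "y": -0.43},
    {"hand": 87, "x": -1, "y": -0.43},
    {"hand": 87, "x": -1, "y": -0.43},
    {"hand": 87, "x": -1, "y": -0.43},
    {"hand": 87, "x": -1, "y": -0.43},
    {"hand": 87, "x": -1, "y": -0.43},
    {"hand": 87, "x": -1, "y": -0.43},
    {"hand": 87, "x": -1, "y": -0.43},
    {"hand": 87, "x": -1, "y": -0.43, "z": 0.5},
    {"hand": 87},
    {"hand": 87},
  ],
)

```text
schema error: expected keys hand, x, y, z, wx, wy, wz
```

```bash
python3 - <<'E'
from h import *
from rig import bot
s=bot.read_state();print(s["time_s"],s["position"],s["force"],s["qvel"].round(1))
plan(s,(.442,-.257,.0693),14.8)
E
```

```text
0.1 [0.20087712 0.59114987 0.22167246] [ 0.4386125   0.31932862 -0.01398849] [-0.  -0.  -0.1  0.   0.   0. ]
yaw 71.22 rotvec deg [-1.100e-01  4.000e-02  5.642e+01] shift units (tool axes now) [-20.06 -29.     6.14] after turn [-35.26   0.66   6.09]
```

All keys are required in every row.

>>> move_arm(
  moves=[
    {"hand": 87, "x": 0, "y": 0, "z": 0, "wx": 0, "wy": 0, "wz": 8},
    {"hand": 87, "x": 0, "y": 0, "z": 0, "wx": 0, "wy": 0, "wz": 8},
    {"hand": 87, "x": 0, "y": 0, "z": 0, "wx": 0, "wy": 0, "wz": 8},
    {"hand": 87, "x": 0, "y": 0, "z": 0, "wx": 0, "wy": 0, "wz": 8},
    {"hand": 87, "x": 0, "y": 0, "z": 0, "wx": 0, "wy": 0, "wz": 8},
    {"hand": 87, "x": 0, "y": 0, "z": 0, "wx": 0, "wy": 0, "wz": 8},
    {"hand": 87, "x": 0, "y": 0, "z": 0, "wx": 0, "wy": 0, "wz": 8.4},
  ],
)

```text
time_s: 0.8
position: [0.201, 0.5913, 0.2219]
tcp_rot: [[-0.25, 0.968, -0.001], [0.968, 0.25, -0.001], [-0.001, -0.001, -1.0]]
force: [0.4, -0.3, 0.5]
opening: 0.998
```

>>> move_arm(
  moves=[
    {"hand": 87, "x": -1, "y": 0.35, "z": 0, "wx": 0, "wy": 0, "wz": 0},
    {"hand": 87, "x": -1, "y": 0.35, "z": 0, "wx": 0, "wy": 0, "wz": 0},
    {"hand": 87, "x": -1, "y": 0.35, "z": 0, "wx": 0, "wy": 0, "wz": 0},
    {"hand": 87, "x": -1, "y": 0.35, "z": 0, "wx": 0, "wy": 0, "wz": 0},
    {"hand": 87, "x": -1, "y": 0.35, "z": 0, "wx": 0, "wy": 0, "wz": 0},
    {"hand": 87, "x": -1, "y": 0.35, "z": 0, "wx": 0, "wy": 0, "wz": 0},
    {"hand": 87, "x": -1, "y": 0.35, "z": 0, "wx": 0, "wy": 0, "wz": 0},
    {"hand": 87, "x": -1, "y": 0.35, "z": 0, "wx": 0, "wy": 0, "wz": 0},
    {"hand": 87, "x": -1, "y": 0.35, "z": 0, "wx": 0, "wy": 0, "wz": 0},
    {"hand": 87, "x": -1, "y": 0.35, "z": 0, "wx": 0, "wy": 0, "wz": 0},
    {"hand": 87, "x": -1, "y": 0.35, "z": 0, "wx": 0, "wy": 0, "wz": 0},
    {"hand": 87, "x": -1, "y": 0.35, "z": 0, "wx": 0, "wy": 0, "wz": 0},
    {"hand": 87, "x": -1, "y": 0.35, "z": 0, "wx": 0, "wy": 0, "wz": 0},
    {"hand": 87, "x": -1, "y": 0.35, "z": 0, "wx": 0, "wy": 0, "wz": 0},
    {"hand": 87, "x": -1, "y": 0.35, "z": 0, "wx": 0, "wy": 0, "wz": 0},
    {"hand": 87, "x": -1, "y": 0.35, "z": 0, "wx": 0, "wy": 0, "wz": 0},
    {"hand": 87, "x": -1, "y": 0.35, "z": 0, "wx": 0, "wy": 0, "wz": 0},
    {"hand": 87, "x": -1, "y": 0.35, "z": 0, "wx": 0, "wy": 0, "wz": 0},
    {"hand": 87, "x": -1, "y": 0.35, "z": 0, "wx": 0, "wy": 0, "wz": 0},
    {"hand": 87, "x": -1, "y": 0.35, "z": 0, "wx": 0, "wy": 0, "wz": 0},
  ],
)

```text
time_s: 2.8
position: [0.4984, 0.1521, 0.2222]
tcp_rot: [[-0.256, 0.967, -0.001], [0.967, 0.256, -0.0], [0.0, -0.001, -1.0]]
force: [-0.3, 0.2, 0.1]
opening: 1.004
```

>>> move_arm(
  moves=[
    {"hand": 87, "x": -1, "y": -0.43, "z": 0, "wx": 0, "wy": 0, "wz": 0},
    {"hand": 87, "x": -1, "y": -0.43, "z": 0, "wx": 0, "wy": 0, "wz": 0},
    {"hand": 87, "x": -1, "y": -0.43, "z": 0, "wx": 0, "wy": 0, "wz": 0},
    {"hand": 87, "x": -1, "y": -0.43, "z": 0, "wx": 0, "wy": 0, "wz": 0},
    {"hand": 87, "x": -1, "y": -0.43, "z": 0, "wx": 0, "wy": 0, "wz": 0},
    {"hand": 87, "x": -1, "y": -0.43, "z": 0, "wx": 0, "wy": 0, "wz": 0},
    {"hand": 87, "x": -1, "y": -0.43, "z": 0, "wx": 0, "wy": 0, "wz": 0},
    {"hand": 87, "x": -1, "y": -0.43, "z": 0, "wx": 0, "wy": 0, "wz": 0},
    {"hand": 87, "x": -1, "y": -0.43, "z": 0, "wx": 0, "wy": 0, "wz": 0},
    {"hand": 87, "x": -1, "y": -0.43, "z": 0, "wx": 0, "wy": 0, "wz": 0},
    {"hand": 87, "x": -1, "y": -0.43, "z": 0, "wx": 0, "wy": 0, "wz": 0},
    {"hand": 87, "x": -1, "y": -0.43, "z": 0, "wx": 0, "wy": 0, "wz": 0},
    {"hand": 87, "x": -1, "y": -0.43, "z": 0, "wx": 0, "wy": 0, "wz": 0},
    {"hand": 87, "x": -1, "y": -0.43, "z": 0, "wx": 0, "wy": 0, "wz": 0},
    {"hand": 87, "x": -1, "y": -0.43, "z": 0.5, "wx": 0, "wy": 0, "wz": 0},
    {"hand": 87, "x": 0, "y": 0, "z": 0.5, "wx": 0, "wy": 0, "wz": 0},
    {"hand": 87, "x": 0, "y": 0, "z": 0, "wx": 0, "wy": 0, "wz": 0},
  ],
)

```text
time_s: 4.5
position: [0.4369, -0.2505, 0.1959]
tcp_rot: [[-0.254, 0.967, -0.003], [0.967, 0.254, 0.003], [0.004, -0.002, -1.0]]
force: [-1.0, 0.9, -0.8]
opening: 1.001
```

```bash
python3 - <<'E'
from h import *
from rig import bot
s=bot.read_state();print(s["time_s"],s["position"],s["force"],s["qvel"].round(1))
plan(s,(.442,-.257,.0693),14.8)
E
```

```text
4.5 [ 0.4368905  -0.25046528  0.19585277] [-0.97765567  0.88347712 -0.78590259] [ 1.4 -1.6 -0.5  0.2  1.5  0.2]
yaw 14.72 rotvec deg [-0.14 -0.22 -0.08] shift units (tool axes now) [-0.32  0.14  5.06] after turn [-0.3   0.13  5.06]
```

>>> move_arm(
  moves=[
    {"hand": 87, "x": -0.3, "y": 0.13, "z": 0.5, "wx": 0, "wy": 0, "wz": 0},
    {"hand": 87, "x": 0, "y": 0, "z": 1, "wx": 0, "wy": 0, "wz": 0},
    {"hand": 87, "x": 0, "y": 0, "z": 0.8, "wx": 0, "wy": 0, "wz": 0},
    {"hand": 87, "x": 0, "y": 0, "z": 0.3, "wx": 0, "wy": 0, "wz": 0},
    {"hand": 87, "x": 0, "y": 0, "z": 0, "wx": 0, "wy": 0, "wz": 0},
    {"hand": 87, "x": 0, "y": 0, "z": 0, "wx": 0, "wy": 0, "wz": 0},
  ],
)

```text
time_s: 5.1
position: [0.444, -0.2573, 0.133]
tcp_rot: [[-0.256, 0.967, 0.001], [0.967, 0.256, -0.001], [-0.001, 0.001, -1.0]]
force: [-0.1, -0.2, 1.1]
opening: 1.001
```

```bash
python3 - <<'E'
from h import *
from rig import bot,vision
s=bot.read_state();print(s["time_s"],s["position"],s["force"],s["qvel"].round(1))
plan(s,(.442,-.257,.0700),14.8)
c=vision.capture("side");cv2.imwrite("pics/a1.png",cv2.resize(c["image"][170:290,160:320,::-1],(800,600)))
E
```

```text
5.1 [ 0.44397745 -0.25728826  0.13301522] [-0.0515688  -0.21201854  1.06514883] [-0.1 -0.8 -0.4 -0.1  0.   0.1]
yaw 14.85 rotvec deg [0.04 0.06 0.05] shift units (tool axes now) [ 0.03 -0.08  2.52] after turn [ 0.03 -0.07  2.52]
```

View pics/a1.png

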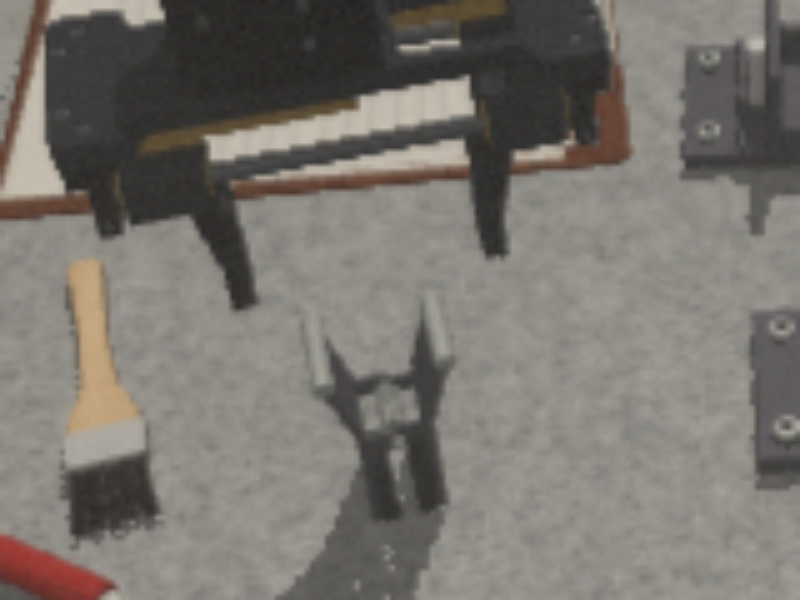

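The picture shows the fingertips at (240,305) and (495,250), straddling the bars at (315,350) and (437,325) and aligned with them. I'll lower onto them.

>>> move_arm(
  moves=[
    {"hand": 87, "x": 0, "y": -0.08, "z": 0.4, "wx": 0, "wy": 0, "wz": 0},
    {"hand": 87, "x": 0, "y": 0, "z": 0.6, "wx": 0, "wy": 0, "wz": 0},
    {"hand": 87, "x": 0, "y": 0, "z": 0.6, "wx": 0, "wy": 0, "wz": 0},
    {"hand": 87, "x": 0, "y": 0, "z": 0.5, "wx": 0, "wy": 0, "wz": 0},
    {"hand": 87, "x": 0, "y": 0, "z": 0.4, "wx": 0, "wy": 0, "wz": 0},
    {"hand": 75, "x": 0, "y": 0, "z": 0, "wx": 0, "wy": 0, "wz": 0},
    {"hand": 65, "x": 0, "y": 0, "z": 0, "wx": 0, "wy": 0, "wz": 0},
    {"hand": 60, "x": 0, "y": 0, "z": 0, "wx": 0, "wy": 0, "wz": 0},
    {"hand": 52, "x": 0, "y": 0, "z": 0, "wx": 0, "wy": 0, "wz": 0},
    {"hand": 50, "x": 0, "y": 0, "z": 0, "wx": 0, "wy": 0, "wz": 0},
  ],
)

```text
time_s: 6.15
position: [0.4418, -0.2579, 0.0707]
tcp_rot: [[-0.256, 0.967, 0.001], [0.967, 0.256, -0.001], [-0.001, 0.001, -1.0]]
force: [1.0, 2.1, 12.0]
opening: 0.636
```

```bash
python3 - <<'E'
from h import *
from rig import bot,vision
s=bot.read_state();print(s["time_s"],s["position"],s["force"],s["opening"]*87)
c=vision.capture("side");cv2.imwrite("pics/a2.png",cv2.resize(c["image"][170:290,160:320,::-1],(800,600)))
E
```

```text
6.15 [ 0.44184912 -0.25787507  0.07066239] [ 1.03194503  2.1051108  11.98739977] 55.35775844791618
```

View pics/a2.png

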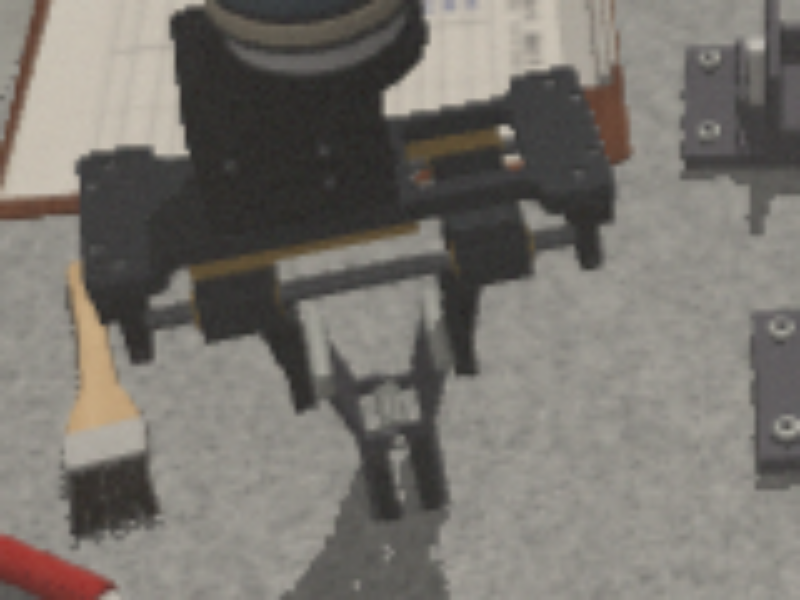

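The bars are seated between the pads at (315,360) and (437,330). The 12 N upward force is expected, because squeezing makes the clip slightly taller against the table. I'll rise slightly while squeezing.

>>> move_arm(
  moves=[
    {"hand": 48, "x": 0, "y": 0, "z": -0.05, "wx": 0, "wy": 0, "wz": 0},
    {"hand": 44, "x": 0, "y": 0, "z": -0.05, "wx": 0, "wy": 0, "wz": 0},
    {"hand": 40, "x": 0, "y": 0, "z": -0.05, "wx": 0, "wy": 0, "wz": 0},
    {"hand": 36, "x": 0, "y": 0, "z": 0, "wx": 0, "wy": 0, "wz": 0},
    {"hand": 30, "x": 0, "y": 0, "z": 0, "wx": 0, "wy": 0, "wz": 0},
    {"hand": 24, "x": 0, "y": 0, "z": 0, "wx": 0, "wy": 0, "wz": 0},
    {"hand": 22, "x": 0, "y": 0, "z": 0, "wx": 0, "wy": 0, "wz": 0},
    {"hand": 22, "x": 0, "y": 0, "z": 0, "wx": 0, "wy": 0, "wz": 0},
    {"hand": 22, "x": 0, "y": 0, "z": 0, "wx": 0, "wy": 0, "wz": 0},
  ],
)

```text
time_s: 7.1
position: [0.4412, -0.2575, 0.0737]
tcp_rot: [[-0.256, 0.967, -0.0], [0.967, 0.256, 0.0], [0.0, -0.0, -1.0]]
force: [0.9, -0.1, -1.4]
opening: 0.279
```

```bash
python3 - <<'E'
from h import *
from rig import bot,vision
s=bot.read_state();print(s["time_s"],s["position"],s["force"],s["opening"]*87)
c=vision.capture("side");cv2.imwrite("pics/a3.png",cv2.resize(c["image"][170:290,160:320,::-1],(800,600)))
E
```

```text
7.1 [ 0.44120107 -0.25751335  0.07365628] [ 0.85122668 -0.12812557 -1.4263023 ] 24.30502033116467
```

View pics/a3.png

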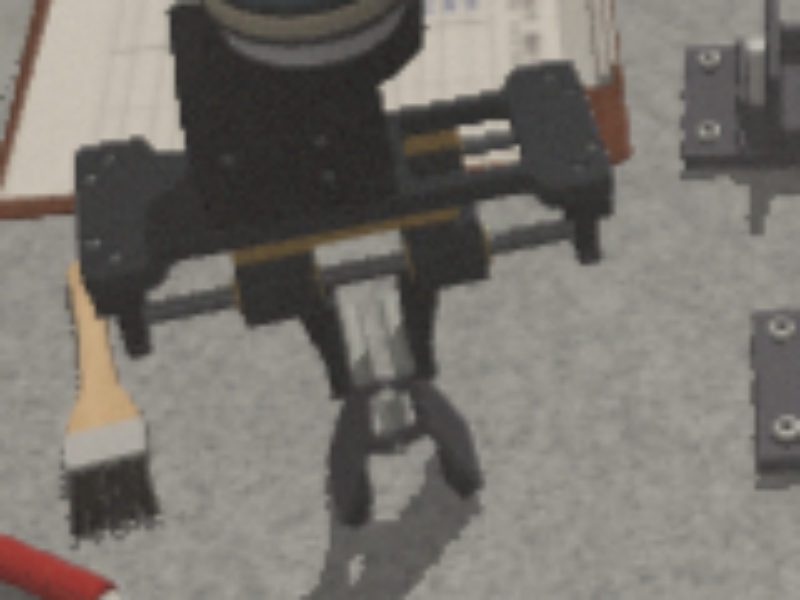

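The clip is fully open: the jaws are spread at (350,510) and (465,485) and the grip is 24 mm at the stop. Lifting, turning to yaw 0 and carrying it over.

>>> move_arm(
  moves=[
    {"hand": 22, "x": 0, "y": 0, "z": -0.3, "wx": 0, "wy": 0, "wz": 0},
    {"hand": 22, "x": 0, "y": 0, "z": -0.7, "wx": 0, "wy": 0, "wz": 0},
    {"hand": 22, "x": 0, "y": 0, "z": -0.8, "wx": 0, "wy": 0, "wz": 0},
    {"hand": 22, "x": 0, "y": 0, "z": -0.8, "wx": 0, "wy": 0, "wz": 0},
    {"hand": 22, "x": 0, "y": 0, "z": -0.8, "wx": 0, "wy": 0, "wz": 3.8},
    {"hand": 22, "x": 0, "y": 0, "z": -0.3, "wx": 0, "wy": 0, "wz": 5},
    {"hand": 22, "x": 0, "y": 0, "z": 0, "wx": 0, "wy": 0, "wz": 4},
    {"hand": 22, "x": 0, "y": 0, "z": 0, "wx": 0, "wy": 0, "wz": 2},
    {"hand": 22, "x": 0.2, "y": 0.4, "z": 0, "wx": 0, "wy": 0, "wz": 0},
    {"hand": 22, "x": 0.3, "y": 0.8, "z": 0, "wx": 0, "wy": 0, "wz": 0},
    {"hand": 22, "x": 0.3, "y": 0.8, "z": 0, "wx": 0, "wy": 0, "wz": 0},
    {"hand": 22, "x": 0.2, "y": 0.8, "z": 0, "wx": 0, "wy": 0, "wz": 0},
    {"hand": 22, "x": 0.2, "y": 0.8, "z": 0, "wx": 0, "wy": 0, "wz": 0},
    {"hand": 22, "x": 0.2, "y": 0.8, "z": 0, "wx": 0, "wy": 0, "wz": 0},
    {"hand": 22, "x": 0.2, "y": 0.8, "z": 0, "wx": 0, "wy": 0, "wz": 0},
    {"hand": 22, "x": 0.1, "y": 0.8, "z": 0, "wx": 0, "wy": 0, "wz": 0},
    {"hand": 22, "x": 0, "y": 0.8, "z": 0, "wx": 0, "wy": 0, "wz": 0},
    {"hand": 22, "x": 0, "y": 0.6, "z": 0, "wx": 0, "wy": 0, "wz": 0},
    {"hand": 22, "x": 0, "y": 0.4, "z": 0, "wx": 0, "wy": 0, "wz": 0},
    {"hand": 22, "x": 0, "y": 0, "z": 0, "wx": 0, "wy": 0, "wz": 0},
  ],
)

```text
time_s: 9.15
position: [0.6377, -0.2146, 0.1661]
tcp_rot: [[-0.002, 1.0, 0.001], [1.0, 0.002, -0.0], [-0.0, 0.001, -1.0]]
force: [-1.2, 0.1, -1.0]
opening: 0.272
```

>>> move_arm(
  moves=[
    {"hand": 22, "x": 0, "y": 0, "z": 0, "wx": 0, "wy": 0, "wz": 0},
    {"hand": 22, "x": 0, "y": 0, "z": 0, "wx": 0, "wy": 0, "wz": 0},
    {"hand": 22, "x": 0, "y": 0, "z": 0, "wx": 0, "wy": 0, "wz": 0},
  ],
)

```text
time_s: 9.45
position: [0.6356, -0.2151, 0.1663]
tcp_rot: [[0.0, 1.0, -0.001], [1.0, -0.0, 0.0], [0.0, -0.001, -1.0]]
force: [0.4, -0.4, -1.8]
opening: 0.28
```

```bash
python3 - <<'E'
from h import *
from rig import bot,vision
s=bot.read_state();print(s["time_s"],s["position"],s["force"],s["opening"]*87)
plan(s,(.636,-.215,.1),0)
c=vision.capture("side");np.savez("side4.npz",**c);a=cv2.resize(c["image"][130:290,240:400,::-1],(600,600));cv2.imwrite("pics/a4.png",a)
W=cloud(c)
b=proj(c,[.636,-.215,.06]);print(b)
g=W[130:290,240:400].reshape(-1,3)
# clip lower part: between z 0.07 and .16
for lo in np.arange(.07,.2,.01):
    q=g[(g[:,2]>lo)&(g[:,2]<=lo+.01)&(abs(g[:,1]+.22)<.06)&(abs(g[:,0]-.636)<.06)]
    if len(q): print(round(lo,2),len(q),np.round([q.min(0)[:2],q.max(0)[:2]],4).tolist())
E
```

```text
9.45 [ 0.63561948 -0.21505842  0.16634347] [ 0.38191393 -0.39720474 -1.84684668] 24.39920364617505
yaw -0.0 rotvec deg [-0.04 -0.02 -0.  ] shift units (tool axes now) [0.   0.02 2.65] after turn [0.   0.02 2.65]
(np.float64(329.37867014636197), np.float64(230.64916127570862))
0.09 16 [[0.6104, -0.234], [0.6698, -0.2174]]
0.1 83 [[0.6074, -0.2359], [0.669, -0.1963]]
0.11 89 [[0.6111, -0.2344], [0.6657, -0.1951]]
0.12 54 [[0.6148, -0.2357], [0.6618, -0.1967]]
0.13 96 [[0.6179, -0.2362], [0.6574, -0.1967]]
0.14 112 [[0.6217, -0.2343], [0.6533, -0.1972]]
0.15 21 [[0.6249, -0.2337], [0.6497, -0.2059]]
0.16 38 [[0.6162, -0.2346], [0.6576, -0.2211]]
0.17 52 [[0.616, -0.2344], [0.6573, -0.2232]]
0.18 165 [[0.616, -0.2356], [0.6569, -0.1934]]
0.19 52 [[0.6139, -0.2276], [0.6599, -0.2069]]
```

View pics/a4.png

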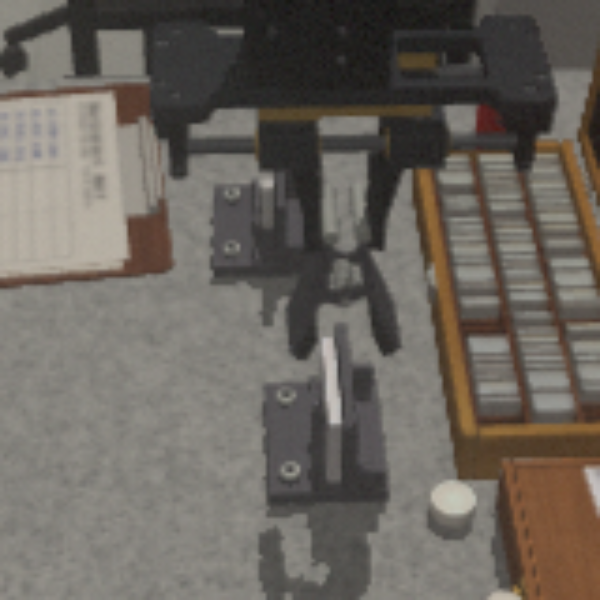

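The clip hangs open and centred over the plate: the jaws are at (302,345) and (385,340) and the specimen top is at (330,345). The side camera puts the clip centre within about 1 mm of the sandwich. Something about 29 mm high sits behind the upright, so I'll map it in the original clouds.

```bash
python3 - <<'E'
from h import *
for n in("top","side"):
    W=cloud(dict(np.load(f"{n}0.npz"))).reshape(-1,3)
    print(n,"rows x, cols y",[round(a,2) for a in np.arange(-.27,-.15,.01)])
    for x0 in np.arange(.588,.685,.006):
        r=[]
        for a in np.arange(-.27,-.15,.01):
            q=W[(W[:,0]>=x0)&(W[:,0]<x0+.006)&(W[:,1]>a)&(W[:,1]<a+.01)][:,2]
            r.append(int(round(1000*np.nanmax(q))) if len(q) else -1)
        print(round(x0,3),r)
E
```

```text
top rows x, cols y [np.float64(-0.27), np.float64(-0.26), np.float64(-0.25), np.float64(-0.24), np.float64(-0.23), np.float64(-0.22), np.float64(-0.21), np.float64(-0.2), np.float64(-0.19), np.float64(-0.18), np.float64(-0.17), np.float64(-0.16), np.float64(-0.15)]
0.588 [3, 12, 10, 10, 10, 12, 11, 9, 10, 10, 8, 1, 2]
0.594 [4, 12, 13, 11, 12, 13, 13, 11, 13, 12, 11, 2, 2]
0.6 [2, 12, 17, 14, 12, 12, 13, 13, 16, 16, 11, 3, 2]
0.606 [2, 10, 16, 16, 13, 13, 12, 12, 17, 15, 11, 4, 1]
0.612 [3, 10, 13, 13, 12, 14, 13, 12, 12, 11, 11, 3, 2]
0.618 [3, 16, 18, 19, 15, 16, 17, 15, 19, 18, 14, 2, 0]
0.624 [2, 12, 61, 62, 61, 62, 63, 63, 60, 49, 12, 2, 2]
0.63 [2, 57, 63, 63, 62, 62, 62, 61, 61, 50, 62, 3, 2]
0.636 [3, 62, 61, 62, 63, 62, 62, 62, 61, 61, 62, 3, 2]
0.642 [1, -1, -1, -1, -1, -1, -1, 59, 61, 60, 61, 3, 2]
0.648 [2, 29, 21, -1, -1, -1, -1, -1, -1, 23, 27, 3, 1]
0.654 [2, 28, 18, 12, 12, 12, 12, 11, 11, 29, 26, 3, 3]
0.66 [2, 27, 10, 9, 9, 11, 13, 11, 12, 23, 11, 2, 2]
0.666 [3, 2, 2, 3, 2, 2, 4, 1, 2, 2, 2, 3, 3]
0.672 [3, 2, 3, 3, 2, 4, 2, 2, 2, 2, 2, 2, 2]
0.678 [4, 2, 3, 1, 4, 
[... 542 characters left out ...]
, 3, 2]
0.612 [2, 12, 16, 13, 13, 12, 12, 12, 15, 13, -1, 3, 2]
0.618 [2, 13, 14, 15, 11, 13, 16, 15, 12, 12, 8, 1, 2]
0.624 [3, 42, 60, 62, 62, 60, 61, 62, 21, 17, -1, 1, 1]
0.63 [1, 61, 61, 62, 62, 63, 61, 62, 62, -1, -1, 2, 2]
0.636 [2, 62, 63, 61, 62, 61, 61, 63, 61, 62, 59, -1, -1]
0.642 [2, 62, 62, 62, 61, 61, 62, 62, 62, 61, 60, -1, -1]
0.648 [2, 28, -1, 11, 11, 11, 15, 12, 13, 28, -1, -1, 0]
0.654 [3, 27, -1, 12, 11, 12, 12, 11, 13, 29, -1, -1, 2]
0.66 [2, 26, 12, 13, 12, 12, 12, 13, 12, 26, -1, -1, 4]
0.666 [3, 1, 2, 3, 3, 2, 1, 2, 1, 2, 1, 2, 2]
0.672 [5, 1, 1, 1, 4, 1, 3, 2, 3, 1, 3, 2, 2]
0.678 [3, 4, 2, 3, 4, 3, 1, 2, 1, 3, 3, 2, 2]
0.684 [13, 2, 3, 3, 2, 2, 1, 1, 3, 2, 4, 2, 2]
```

Those are end gussets only, near y ≈ -0.255 and -0.175; the middle is free and the ledge tops at about 17 mm. Lowering in two stages.

>>> move_arm(
  moves=[
    {"hand": 22, "x": 0, "y": -0.02, "z": 0.3, "wx": 0, "wy": 0, "wz": 0},
    {"hand": 22, "x": 0, "y": 0, "z": 0.4, "wx": 0, "wy": 0, "wz": 0},
    {"hand": 22, "x": 0, "y": 0, "z": 0.4, "wx": 0, "wy": 0, "wz": 0},
    {"hand": 22, "x": 0, "y": 0, "z": 0.4, "wx": 0, "wy": 0, "wz": 0},
    {"hand": 22, "x": 0, "y": 0, "z": 0.4, "wx": 0, "wy": 0, "wz": 0},
    {"hand": 22, "x": 0, "y": 0, "z": 0.2, "wx": 0, "wy": 0, "wz": 0},
    {"hand": 22, "x": 0, "y": 0, "z": 0, "wx": 0, "wy": 0, "wz": 0},
  ],
)

```text
time_s: 10.2
position: [0.6352, -0.2147, 0.1124]
tcp_rot: [[-0.0, 1.0, -0.002], [1.0, 0.0, 0.001], [0.001, -0.002, -1.0]]
force: [0.1, 0.3, -1.1]
opening: 0.278
```

```bash
python3 - <<'E'
from h import *
from rig import bot,vision
s=bot.read_state();print(s["time_s"],s["position"],s["force"],s["opening"]*87)
c=vision.capture("side");np.savez("side5.npz",**c);a=cv2.resize(c["image"][170:270,280:380,::-1],(600,600),interpolation=cv2.INTER_CUBIC);cv2.imwrite("pics/a5.png",cv2.convertScaleAbs(a,alpha=1.5))
g=cloud(c)[170:290,240:400].reshape(-1,3)
for lo in np.arange(.03,.13,.006):
    q=g[(g[:,2]>lo)&(g[:,2]<=lo+.006)&(abs(g[:,1]+.22)<.02)&(abs(g[:,0]-.636)<.05)]
    if len(q): print(round(lo,3),len(q),np.round(np.sort(q[:,0])[::max(1,len(q)//10)],3).tolist())
E
```

```text
10.2 [ 0.63521058 -0.21466176  0.11237116] [ 0.13275009  0.31036003 -1.07499704] 24.15122838625958
0.03 3 [0.629, 0.629, 0.639]
0.036 8 [0.615, 0.617, 0.629, 0.629, 0.638, 0.639, 0.639, 0.661]
0.042 25 [0.607, 0.607, 0.611, 0.613, 0.615, 0.617, 0.629, 0.629, 0.659, 0.663, 0.665, 0.667, 0.669]
0.048 51 [0.607, 0.609, 0.609, 0.61, 0.615, 0.619, 0.638, 0.658, 0.664, 0.667, 0.668]
0.054 86 [0.611, 0.612, 0.615, 0.621, 0.63, 0.638, 0.643, 0.653, 0.656, 0.658, 0.664]
0.06 70 [0.613, 0.614, 0.617, 0.632, 0.634, 0.635, 0.639, 0.642, 0.644, 0.662]
0.066 31 [0.614, 0.615, 0.616, 0.616, 0.616, 0.617, 0.655, 0.659, 0.66, 0.66, 0.662]
0.072 28 [0.616, 0.617, 0.618, 0.618, 0.618, 0.618, 0.619, 0.621, 0.636, 0.657, 0.657, 0.657, 0.658, 0.658]
0.078 46 [0.618, 0.619, 0.62, 0.62, 0.623, 0.632, 0.634, 0.64, 0.644, 0.654, 0.655, 0.656]
0.084 96 [0.62, 0.622, 0.629, 0.634, 0.635, 0.636, 0.638, 0.64, 0.642, 0.646, 0.652]
0.09 26 [0.622, 0.623, 0.624, 0.624, 0.624, 0.625, 0.625, 0.627, 0.631, 0.642, 0.646, 0.65, 0.651]
0.096 12 [0.625, 0.625, 0.625, 0.627, 0.627, 0.629, 0.646, 0.648, 0.648, 0.649, 0.65, 0.65]
0.102 12 [0.625, 0.625, 0.625, 0.625, 0.625, 0.627, 0.627, 0.629, 0.629, 0.645, 0.647, 0.647]
0.108 18 [0.619, 0.621, 0.623, 0.625, 0.625, 0.626, 0.627, 0.627, 0.627, 0.629, 0.629, 0.645, 0.645, 0.645, 0.647, 0.647, 0.654, 0.656]
0.114 26 [0.616, 0.617, 0.617, 0.619, 0.621, 0.623, 0.629, 0.645, 0.647, 0.65, 0.652, 0.654, 0.656]
0.12 25 [0.617, 0.619, 0.621, 0.623, 0.626, 0.629, 0.633, 0.645, 0.647, 0.652, 0.654, 0.655, 0.658]
0.126 68 [0.616, 0.621, 0.625, 0.628, 0.632, 0.633, 0.641, 0.643, 0.647, 0.649, 0.651, 0.657]
```

View pics/a5.png

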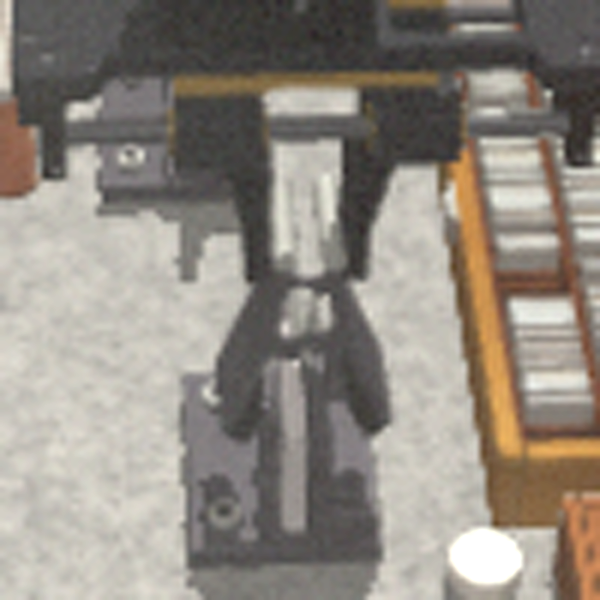

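The jaws straddle specimen and upright with even gaps: jaw ends at (240,430) and (375,425), specimen at (292,440). The spring underside is at about 78 mm, so there is room for another 12 mm. I'll lower and then release gradually.

>>> move_arm(
  moves=[
    {"hand": 22, "x": 0, "y": 0, "z": 0.25, "wx": 0, "wy": 0, "wz": 0},
    {"hand": 22, "x": 0, "y": 0, "z": 0.25, "wx": 0, "wy": 0, "wz": 0},
    {"hand": 22, "x": 0, "y": 0, "z": 0, "wx": 0, "wy": 0, "wz": 0},
    {"hand": 22, "x": 0, "y": 0, "z": 0, "wx": 0, "wy": 0, "wz": 0},
    {"hand": 28, "x": 0, "y": 0, "z": 0, "wx": 0, "wy": 0, "wz": 0},
    {"hand": 31, "x": 0, "y": 0, "z": 0, "wx": 0, "wy": 0, "wz": 0},
    {"hand": 34, "x": 0, "y": 0, "z": 0, "wx": 0, "wy": 0, "wz": 0},
    {"hand": 37, "x": 0, "y": 0, "z": 0, "wx": 0, "wy": 0, "wz": 0},
    {"hand": 40, "x": 0, "y": 0, "z": 0, "wx": 0, "wy": 0, "wz": 0},
    {"hand": 43, "x": 0, "y": 0, "z": 0, "wx": 0, "wy": 0, "wz": 0},
    {"hand": 45, "x": 0, "y": 0, "z": 0, "wx": 0, "wy": 0, "wz": 0},
  ],
)

```text
time_s: 11.35
position: [0.6358, -0.215, 0.1013]
tcp_rot: [[-0.0, 1.0, -0.0], [1.0, 0.0, 0.0], [0.0, -0.0, -1.0]]
force: [0.1, 0.7, -1.0]
opening: 0.502
```

```bash
python3 - <<'E'
from h import *
from rig import bot,vision
s=bot.read_state();print(s["time_s"],s["position"],s["force"],s["opening"]*87)
c=vision.capture("side");a=cv2.resize(c["image"][170:270,280:380,::-1],(600,600),interpolation=cv2.INTER_CUBIC);cv2.imwrite("pics/a6.png",cv2.convertScaleAbs(a,alpha=1.5))
E
```

```text
11.35 [ 0.63584993 -0.21501787  0.10130819] [ 0.07777696  0.6857708  -1.02345648] 43.64761614892406
```

View pics/a6.png

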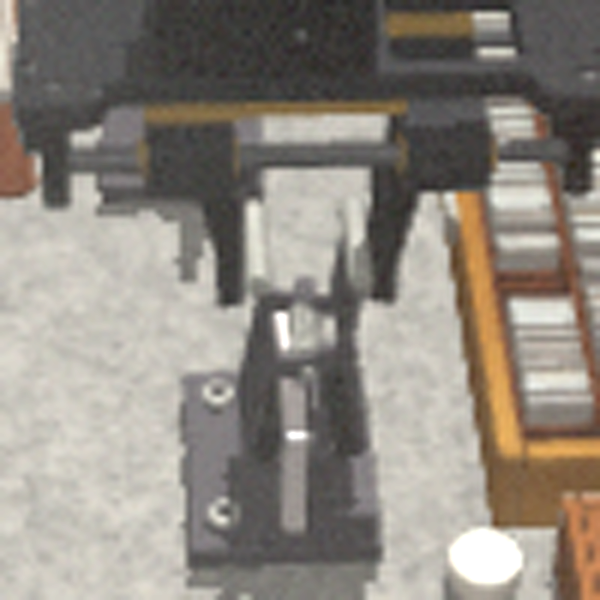

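The jaws are almost closed on the sandwich at (262,445) and (345,445), with the clip still upright. Continuing to open, then withdrawing upward.

>>> move_arm(
  moves=[
    {"hand": 47, "x": 0, "y": 0, "z": 0, "wx": 0, "wy": 0, "wz": 0},
    {"hand": 49, "x": 0, "y": 0, "z": 0, "wx": 0, "wy": 0, "wz": 0},
    {"hand": 52, "x": 0, "y": 0, "z": 0, "wx": 0, "wy": 0, "wz": 0},
    {"hand": 56, "x": 0, "y": 0, "z": 0, "wx": 0, "wy": 0, "wz": 0},
    {"hand": 62, "x": 0, "y": 0, "z": 0, "wx": 0, "wy": 0, "wz": 0},
    {"hand": 70, "x": 0, "y": 0, "z": 0, "wx": 0, "wy": 0, "wz": 0},
    {"hand": 78, "x": 0, "y": 0, "z": 0, "wx": 0, "wy": 0, "wz": 0},
    {"hand": 84, "x": 0, "y": 0, "z": 0, "wx": 0, "wy": 0, "wz": 0},
    {"hand": 84, "x": 0, "y": 0, "z": 0, "wx": 0, "wy": 0, "wz": 0},
    {"hand": 84, "x": 0, "y": 0, "z": -0.3, "wx": 0, "wy": 0, "wz": 0},
    {"hand": 84, "x": 0, "y": 0, "z": -0.6, "wx": 0, "wy": 0, "wz": 0},
    {"hand": 84, "x": 0, "y": 0, "z": -0.8, "wx": 0, "wy": 0, "wz": 0},
    {"hand": 84, "x": 0, "y": 0, "z": -0.8, "wx": 0, "wy": 0, "wz": 0},
    {"hand": 84, "x": 0, "y": 0, "z": -0.8, "wx": 0, "wy": 0, "wz": 0},
    {"hand": 84, "x": 0, "y": 0, "z": -0.8, "wx": 0, "wy": 0, "wz": 0},
    {"hand": 84, "x": 0, "y": 0, "z": 0, "wx": 0, "wy": 0, "wz": 0},
    {"hand": 84, "x": 0, "y": 0, "z": 0, "wx": 0, "wy": 0, "wz": 0},
  ],
)

```text
time_s: 13.1
position: [0.6361, -0.2152, 0.2049]
tcp_rot: [[-0.0, 1.0, 0.002], [1.0, 0.0, -0.001], [-0.001, 0.002, -1.0]]
force: [-0.3, 0.0, 0.1]
opening: 0.968
```

```bash
python3 - <<'E'
from h import *
from rig import bot,vision
s=bot.read_state();print(s["time_s"],s["position"],s["force"],s["opening"]*87)
c=vision.capture("side");t=vision.capture("top")
a=cv2.resize(c["image"][190:270,290:370,::-1],(600,600),interpolation=cv2.INTER_CUBIC);cv2.imwrite("pics/a7.png",cv2.convertScaleAbs(a,alpha=1.5))
g=cloud(c)[170:290,290:370].reshape(-1,3)
for lo in np.arange(.018,.14,.006):
    q=g[(g[:,2]>lo)&(g[:,2]<=lo+.006)&(abs(g[:,1]+.215)<.05)&(abs(g[:,0]-.636)<.04)]
    if len(q): print(round(lo,3),len(q),np.round([q.min(0)[:2],q.max(0)[:2]],3).tolist())
E
```

```text
13.1 [ 0.63612184 -0.21517289  0.20488466] [-0.31333592  0.0032095   0.10295709] 84.242320171654
0.018 27 [[0.63, -0.259], [0.662, -0.175]]
0.024 40 [[0.63, -0.257], [0.662, -0.17]]
0.03 34 [[0.617, -0.259], [0.659, -0.225]]
0.036 40 [[0.618, -0.257], [0.656, -0.216]]
0.042 86 [[0.618, -0.26], [0.656, -0.191]]
0.048 38 [[0.619, -0.258], [0.656, -0.188]]
0.054 64 [[0.619, -0.258], [0.656, -0.169]]
0.06 78 [[0.62, -0.259], [0.655, -0.17]]
0.066 15 [[0.62, -0.234], [0.653, -0.197]]
0.072 46 [[0.621, -0.236], [0.653, -0.197]]
0.078 91 [[0.623, -0.235], [0.653, -0.196]]
0.084 23 [[0.623, -0.234], [0.652, -0.198]]
0.09 24 [[0.621, -0.235], [0.654, -0.196]]
0.096 18 [[0.621, -0.233], [0.654, -0.201]]
0.102 19 [[0.619, -0.235], [0.656, -0.198]]
0.108 12 [[0.619, -0.233], [0.657, -0.213]]
0.114 22 [[0.613, -0.236], [0.66, -0.198]]
0.12 106 [[0.613, -0.238], [0.66, -0.194]]
```

View pics/a7.png

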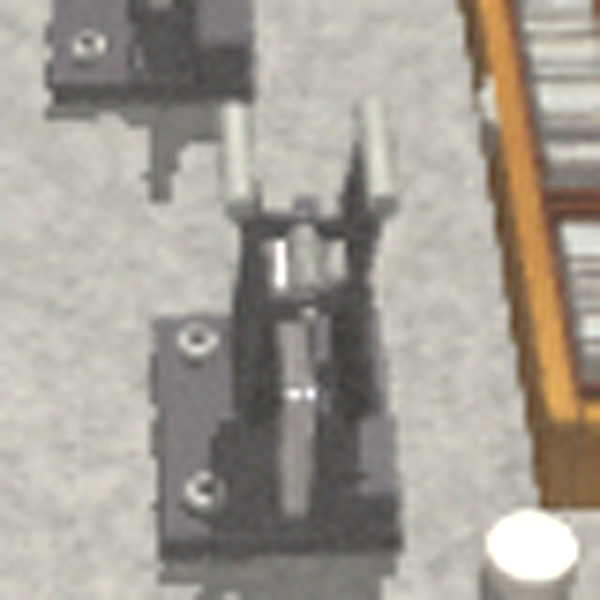

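The clip sits upright and symmetric on the plate, with bars at (237,160) and (377,155). The jaw ends are about 30 mm below the top edge, and the specimen is standing in its groove. The gripper is clear, so I'm handing in.

```bash
python3 -c "
from rig import order
print(order.hand_in())"
```

```text
the job is handed in; nothing more can be done
None
```

The job is handed in. I squeezed the clip open to its stop by the two bars, carried it over, and lowered it on the middle of the specimen (y ≈ -0.215 m). I released it step by step, then backed the gripper straight up clear of it.

The last picture and depth readings, at about 13 s, showed:
- **Clip:** it stands upright by itself. The jaw ends are at about z = 30 mm, roughly 30 mm below the top edge, so the rubber pads are entirely on the sandwich. It could have gone about 8 mm deeper.
- **Specimen:** it is still standing in its place in the groove.
- **Gripper:** it is clear at z = 0.205 m with near-zero force.

The highest force I read was about 12 N, during the first squeeze against the table. No check failed. The two cameras disagreed by 1–2 mm, so I averaged them and checked the clip against the plate in the side view. My first move calls were refused because each row needs all its keys, and nothing moved. I took a last top picture but did not view it.

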